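# Take the used filter out of a bench fume extractor

## Task

The filter of the bench fume extractor is due for washing. Squeeze the two tabs of its clip-on grille cover together to unclip it, lift the cover off and lay it flat in the middle of the grey mat, tabs up; then lift the filter out and set it flat on the floor of the tray, its grip rib up. Set both down without dropping them, and leave the reel, the dispenser bottle and the board pallet where they are.

Things in the scene. Friction and masses are not known exactly. Their poses are not given: they have to be found in the camera images.
- unit: bench fume extractor, cream steel box 210 (x) x 250 (y) x 140 high, fixed. Origin: centre of its underside; z up, y along the 250 mm side. In the middle of its top is the filter well, an opening 118 (x) x 168 (y) with its floor 62 mm above the bench, closed by the cover. At both y ends a ledge, 127 to 132 mm above the bench, holds the cover's tongues down.
- seat (a point): point of the unit where the cover's origin lies when the cover is seated: on the unit's axis, 117 mm above the bench
- cover: light grey louvred cover, 126 (x) x 182 (y), ~240 g; at the start flush in the unit's top, axes along the unit's, 2 mm play. Origin: centre of its underside (the lower edges of two 150 mm long skirts it stands on when laid down), 117 mm above the bench at the start. Above the origin: plate top 23, tops of its two tabs 51. With both tabs squeezed it lifts straight up, clear of the unit after 25 mm.
- tab_a_face (a point): middle of the outer face of the tab towards +y of the cover: an upright plate 34 wide (x), 6 thick (y), 28 high above the cover's plate. This point lies 37 mm above and 27 mm beside the cover's origin, so the two outer faces are 54 apart, 34 when both tabs are fully in
- tab_b_face (a point): the same on the tab towards -y of the cover
- tab_a (a joint): slide of the tab towards +y: 0 = sprung out (latched), 0.010 m = fully in, towards the other tab. Spring: 2 N at 0, 8 N fully in. The tab carries a tongue that reaches 4.5 mm under the unit's ledge and is free of it when the tab is more than 4.5 mm in (up to 6.5 if the cover lies off-centre)
- tab_b (a joint): the same for the tab towards -y; both must be in at once to free the cover
- filter: filter cassette 110 (x) x 160 (y), ~220 g: dark grey frame 38 high round light pleats 25 high; in the well under the cover, axes along the unit's, 4 mm play. Origin: centre of its underside, 62 mm above the bench at the start. A straight grip rib 12 thick (y), 108 long (x) crosses its middle, top 53 mm above the origin, 28 mm free above the pleats. Clear of the unit when raised 80 mm.
- mat: grey rubber mat on the bench, 220 (x) x 160 (y) x 3 thick, fixed. Origin: centre of its underside
- tray: dark open tray, 220 (x) x 160 (y) x 45 high, walls and floor 4 thick, inside 212 x 152, fixed. Origin: centre of its underside. The filter fits in only with its 160 mm side along the tray's long side (x)
- reel: bystander: component reel lying flat, 178 diameter, 12 high, origin centre of its underside
- dispenser: bystander: white solvent dispenser bottle, 72 diameter, 132 high, origin centre of its underside
- pallet: bystander: dark pallet with two circuit boards, 100 x 150 x 16, origin centre of its underside

How it is judged (in metres and radians):
On the way, in this order (a step that is already met when the one before it is completed fails the run):
1. both tabs are squeezed in together (more than 5 mm each) while the cover is still seated in the unit (value of joint each of tab_a, tab_b above 0.005 m and distance between cover and seat below 0.012 m), for 0.1 s.
2. the cover lies flat on the mat, tabs up, let go (horizontal distance between cover and mat below 0.05 m and height (world z) of cover below 0.01 m and angle between cover's own z axis and vertical below 0.12 rad and contact force between the fingers and cover below 0.2 N and linear speed of cover below 0.03 m/s), for 0.2 s.
At the end, for the whole second after the job is handed in: The cover lies at rest on the mat, its centre within 50 mm of the mat's centre, its underside within 10 mm of the bench, tabs up and level within 0.12 rad; the filter lies at rest inside the tray, its underside within 12 mm of the bench (flat on the tray's floor), rib up and level within 0.12 rad (horizontal distance between cover and mat below 0.05 m and height (world z) of cover below 0.01 m and angle between each of cover, filter's own z axis and vertical below 0.12 rad and linear speed of each of cover, filter below 0.03 m/s and x of filter in the frame of tray between -0.045 and 0.045 m and y of filter in the frame of tray between -0.035 and 0.035 m and height (world z) of filter below 0.012 m); the robot touches nothing.
It fails at once if the cover is dropped or thrown (faster than 0.8 m/s with no finger on it) (linear speed of cover above 0.8 m/s and contact force between the fingers and cover below 0.1 N).
It fails at once if the filter is dropped or thrown (faster than 0.8 m/s with no finger on it) (linear speed of filter above 0.8 m/s and contact force between the fingers and filter below 0.1 N).
It fails at once if a bystander is moved more than 20 mm (distance of any of reel, dispenser, pallet from where it was at the start of the episode above 0.02 m).
It also fails if it takes over 56 s, if anything falls off the work surface, if the arm or the gripper's body presses on something with over 40 N, if the wrist force passes 120 N, or if a joint passes its speed limit or range.

## Robot

A 6-joint arm with a two-finger parallel gripper is mounted at the origin on the work surface. World frame = base frame: x ahead of the robot, y to its left, z up, the work surface at z = 0. Lengths are in m, angles in degrees, forces in N, time in s.
With the tool pointing down it reaches from about 0.4 to 0.825 m from the base axis. Payload 7 kg.
Tool frame: the origin (TCP) lies between the finger pads; the fingertips stand 11 mm ahead of it and the grasp point (between the pads) lies 8 mm behind it; z points along the fingers, y is the direction in which the jaws open and shut (so a half turn about z gives the same grasp; the last joint's range is limited). The gripper opens to 88 mm and grips with 3 to 60 N. Pads are 19 mm wide; open, the fingers measure 130 mm over their backs; the gripper's body (78 mm by 193 mm) begins 47 mm behind the grasp point.
Start: joints at [16.507, 20.546, 0.682, 0, -70.136, -16.507], TCP at [0.675, -0, 0.238] pointing down, gripper open.
Joint ranges: [-176.03, 176.03], [-82.01, 121.73], [-58.28, 71.71], [-173.87, 95.51], [-174.79, -0.11], [-173.66, 173.66]. Speed limits (degrees/s): [136.94, 136.94, 172.46, 180, 180, 180].

## Interface

Orientations are given as [roll, pitch, yaw] about the fixed x, y, z axes, in that order (R = Rz(yaw) Ry(pitch) Rx(roll)).
In Python, from plant import r gives the robot as it stands.
- The arm moves only by the shell command python3 -m inch 'ROWS' [OPENING] [FORCE]. ROWS is JSON, a list of rows, each an object of numbers: "x", "y", "z": the shift along the tool's x, y, z as a fraction of full scale; "yaw": the turn about the tool's z as a fraction of full scale. In form: [{"x": .., "y": .., "z": .., "yaw": ..}, ...]. A call has 1 to 5 rows; each row shifts and turns the pose as measured when the row begins, along the tool's axes as they then stand; what a row does not reach is not made up. Full scale, the value 1, is 0.025 m for a shift and 4 degrees for a turn. A row lasts 1/12 s, in which the tool goes at most 41.7 mm and 7.16 degrees, less where a joint would pass 70% of its speed; a pose out of reach is approached as far as the arm can. A call with a number of a shift or a turn outside -1 to 1 is refused whole. A call with a gripper value outside its range is refused whole. OPENING is the opening, from -1 (shut) to 1 (fully open), set as the call begins (- or left out, the last holds). The fingers move at their own pace and stop on an object; FORCE is the grip in N (left out, the last holds). Time passes only in rows, so rows that do not move let the fingers close. It gives the time, the measured TCP pose, the force and the opening at its end, in the units of the state.
- r.get_state(): the state, without advancing time (a new reading comes with each control period).
- r.capture(name): name is "scene" or "side" or "wrist"; returns (picture, depth): 480x640x3 uint8, red, green, blue; 480x640 float32, m along the optical axis (not along the pixel's ray), 0 where there is no reading.
- r.camera_info(name): a dict with "mtx" (3x3 intrinsics, pixels), "pose" (4x4, takes a point from camera to world coordinates). Camera axes: x right, y down, z forward; pixel columns grow to the right and rows downward; lengths in m; the calibration is good to about 2 mm. A picture is of the moment at which its call begins: read the wrist's pose just before it. camera_info takes no time and is no camera call; for the wrist camera it gives the pose at the moment of the call.
- r.close_job(): hands the job in, once; it reports no verdict.
The state is a dict: "time_s": time; "joints": joint angles; "qd": joint speeds; "joint_torque": joint torques, N m; "tcp_pos": TCP position; "eef_rot": TCP orientation; "contact_force": force on the tool from outside, world axes, zero at the start; "moment": the same for the moment, N m; "gripper_width": finger opening in m.
Only numpy, scipy, OpenCV 4.12 (cv2) and the standard library are available. Lean on these libraries where they do the work, as an engineer would, in place of code of your own. Each camera call takes 0.05 s, during which the arm holds its last target. There are 200 camera calls.

## Working session

There is one attempt and no reset: what is moved stays moved. The work goes in short steps, Python scripts to look and compute and a shell command to move; the robot and the scene stay as the last step left them, time stands still between calls to the robot, and variables do not carry over. Pictures are saved under pics/ and viewed, about 8 in all and at most 12, crops included, and the job is handed in when it is done.

```bash
mkdir -p pics; ls
python3 - <<'E'
from plant import r
import cv2,numpy as np
s=r.get_state();print(s['time_s'],s['tcp_pos'],s['eef_rot'],s['gripper_width'])
ims=[]
for n in("scene","side"):
    i=r.camera_info(n);p,d=r.capture(n);np.savez(f"pics/{n}0.npz",p=p,d=d,K=i['mtx'],T=i['pose'])
    print(n,np.round(i['mtx'],1).tolist(),np.round(i['pose'],3).tolist(),(d>0).mean())
    cv2.imwrite(f"pics/{n}0.png",p[:,:,::-1])
E
```

```text
pics
0.0 [ 6.74538995e-01 -1.09505858e-05  2.36622576e-01] [ 1.79906103e+02 -8.06026814e-03 -9.00055865e+01] 0.08800825571162925
scene [[601.9, 0.0, 315.9], [0.0, 601.9, 235.9], [0.0, 0.0, 1.0]] [[-0.094, 0.686, -0.722, 1.453], [0.996, 0.057, -0.075, 0.078], [-0.01, -0.726, -0.688, 0.955], [0.0, 0.0, 0.0, 1.0]] 0.9960221354166666
side [[577.5, 0.0, 311.2], [0.0, 577.5, 242.2], [0.0, 0.0, 1.0]] [[0.836, -0.332, 0.438, 0.147], [-0.549, -0.525, 0.65, -0.697], [0.014, -0.784, -0.621, 0.783], [0.0, 0.0, 0.0, 1.0]] 0.9958170572916667
```

View pics/scene0.png

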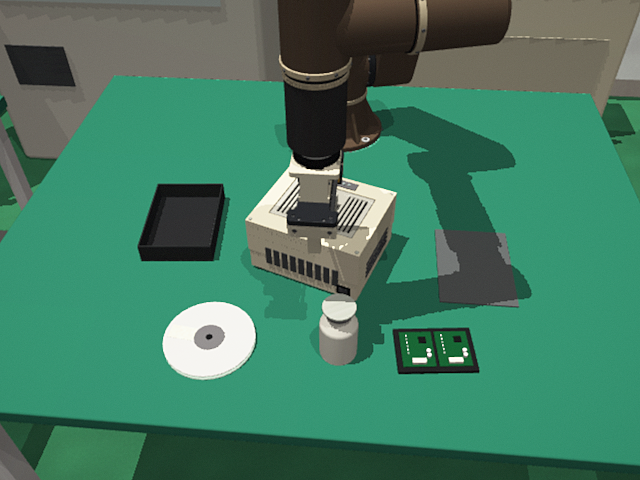

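The scene view shows the unit below the gripper (about 320,230), the tray at left (185,220), the mat at right (475,268), and the reel, bottle and pallet in front.

```bash
cat > h.py <<'E'
import numpy as np,cv2
def cloud(p,d,K,T):
    v,u=np.mgrid[:480,:640]; P=np.stack([(u-K[0,2])/K[0,0]*d,(v-K[1,2])/K[1,1]*d,d],-1)
    return P@T[:3,:3].T+T[:3,3]
def rect(m,W,name):
    n,l,st,c=cv2.connectedComponentsWithStats(m.astype(np.uint8)); 
    for k in np.argsort(-st[1:,4])[:2]+1:
        if st[k,4]<100: continue
        q=W[l==k]; R=cv2.minAreaRect((q[:,:2]*1000).astype(np.float32))
        print(name,st[k].tolist(),'c',np.round(R[0],1),'size',np.round(R[1],1),'ang',round(R[2],1),'z',np.round(np.median(q[:,2]),4))
E
python3 - <<'E'
from h import *
for n in("scene","side"):
    f=np.load(f"pics/{n}0.npz");p=f['p'];W=cloud(p,f['d'],f['K'],f['T']);z=W[...,2]
    h=cv2.cvtColor(p,cv2.COLOR_RGB2HSV);S,V=h[...,1],h[...,2]
    ok=(W[...,0]>.3)&(W[...,0]<1.1)&(abs(W[...,1])<.6)&(f['d']>0)
    print(n); 
    rect(ok&(abs(z-.140)<.004),W,'unit top')
    rect(ok&(abs(z-.003)<.006)&(S<60),W,'mat')
    rect(ok&(abs(z-.045)<.004),W,'tray rim')
    rect(ok&(abs(z-.004)<.006)&(V<60),W,'tray floor')
    rect(ok&(abs(z-.132)<.006)&(W[...,0]>.75),W,'disp')
E
```

```text
scene
unit top [321, 177, 75, 82, 3024] c [527.   52.6] size [124.8 217.3] ang 70.3 z 0.1408
unit top [245, 167, 54, 68, 1662] c [487.9 -86.8] size [ 96.1 198.3] ang 72.1 z 0.1407
mat [435, 229, 84, 78, 5364] c [517.9 325.9] size [161.4 226.2] ang 89.7 z 0.0042
mat [146, 194, 73, 51, 2865] c [ 424.3 -344.7] size [178.7 143.4] ang 4.7 z 0.0051
tray rim [137, 183, 86, 67, 638] c [ 447.4 -335.7] size [228.4 161.3] ang 4.6 z 0.0448
tray rim [266, 241, 119, 49, 330] c [597.2  21.7] size [121.2 259.3] ang 17.2 z 0.0446
tray floor [146, 194, 73, 51, 2939] c [ 424.4 -344.5] size [179.7 143.5] ang 4.4 z 0.0052
tray floor [393, 328, 86, 46, 758] c [752.6 228.6] size [102.1 150.3] ang 6.3 z 0.0079
disp [321, 298, 35, 23, 642] c [774.2  44.3] size [48.3 60. ] ang 0.2 z 0.1329
side
unit top [196, 208, 143, 110, 10439] c [507.4  -6.9] size [257.1 210.6] ang 70.1 z 0.1393
mat [259, 390, 163, 90, 8702] c [ 454.5 -326.7] size [202.8 140.2] ang 4.4 z 0.0038
mat [138, 191, 114, 66, 3116] c [523.8 323.5] size [177.2 231.6] ang 89.5 z 0.002
tray rim [247, 373, 189, 107, 1087] c [ 448.2 -335.5] size [221.7 162.3] ang 4.8 z 0.044
tray rim [215, 332, 121, 25, 366] c [ 464.6 -124.9] size [  9.9 204.7] ang 69.9 z 0.0437
tray floor [257, 388, 166, 80, 1455] c [ 454.  -326.9] size [203.8 140.7] ang 4.4 z 0.0042
tray floor [314, 209, 29, 22, 151] c [772.  160.5] size [93.  38.1] ang 28.1 z 0.0067
disp [349, 192, 29, 19, 352] c [773.6  44. ] size [46.8 62.9] ang 0.7 z 0.1314
```

View pics/side0.png

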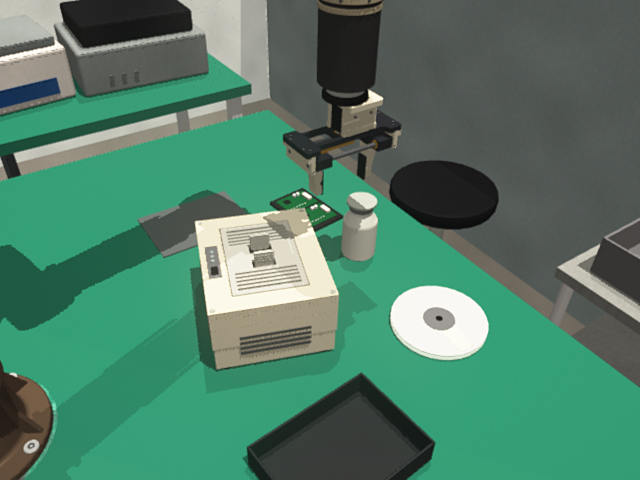

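The side view shows the unit at (265,280) with both tabs at (260,243) and (263,259), and the tray at (340,435). The clouds put the unit at (507,-7) with yaw -20°, the mat at (520,325), and the tray at (448,-336) with yaw 4.7°. Next I'll locate the tabs.

```bash
python3 - <<'E'
from h import *
f=np.load("pics/side0.npz");W=cloud(f['p'],f['d'],f['K'],f['T']);z=W[...,2]
m=(abs(z-.1665)<.0035)&(abs(W[...,0]-.507)<.06)&(abs(W[...,1]+.007)<.06)&(f['d']>0)
rect(m,W,'tabtop')
q=W[m]*1000;R=cv2.minAreaRect(q[:,:2].astype(np.float32));print(R,m.sum())
E
python3 -m inch '[{"y":1,"x":0.06,"yaw":0},{"y":1},{"y":1},{"y":1},{"y":1}]' 1 30
```

```text
((507.7695617675781, -6.5517578125), (57.62054443359375, 32.57276916503906), 69.81368255615234) 149validation failed for argument at $[0]...
```

```bash
python3 -m inch '[{"x":0,"y":1,"z":0,"yaw":-1},{"x":0,"y":1,"z":0,"yaw":-1}]' 1 30; python3 -m inch --help | head -20
```

```text
time_s: 0.27
tcp_pos: [0.626, -0.0017, 0.2336]
eef_rot: [179.7, -0.0, -81.9]
contact_force: [-0.5, 0.2, -0.5]
gripper_width: 0.0879invalid input: not JSON, or not a number
```

```bash
for i in 1 2 3; do python3 -m inch '[{"x":0,"y":0,"z":0,"yaw":-1},{"x":0,"y":0,"z":0,"yaw":-1},{"x":0,"y":0,"z":0,"yaw":-1},{"x":0,"y":0,"z":0,"yaw":-1},{"x":0,"y":0,"z":0,"yaw":-1}]'; done
cat >> h.py <<'E'
def togo(r,tgt,yaw=None):
    from scipy.spatial.transform import Rotation as Ro
    s=r.get_state();R=Ro.from_euler('xyz',s['eef_rot'],degrees=True).as_matrix()
    d=R.T@(np.array(tgt)-s['tcp_pos'])/.025
    print('t',round(s['time_s'],2),'tcp',np.round(s['tcp_pos'],4),'rot',np.round(s['eef_rot'],1),'w',round(s['gripper_width'],4),'F',np.round(s['contact_force'],1))
    print('units x,y,z',np.round(d,2),'yaw',None if yaw is None else round(-((yaw-s['eef_rot'][2]+180)%360-180)/4,2))
E
python3 -c "
from h import *;from plant import r
togo(r,(.5078,-.0066,.235),-20.2)"
```

```text
time_s: 0.68
tcp_pos: [0.6199, -0.0021, 0.2325]
eef_rot: [179.5, 0.2, -60.9]
contact_force: [-0.1, -0.9, -0.8]
gripper_width: 0.0877
time_s: 1.1
tcp_pos: [0.6183, -0.0021, 0.2303]
eef_rot: [179.5, 0.5, -39.9]
contact_force: [-0.2, 0.6, -0.2]
gripper_width: 0.0878
time_s: 1.52
tcp_pos: [0.6168, -0.0022, 0.2278]
eef_rot: [179.6, 0.9, -18.9]
contact_force: [-0.6, 0.5, -0.1]
gripper_width: 0.0875
t 1.52 tcp [ 0.6168 -0.0022  0.2278] rot [179.6   0.9 -18.9] w 0.0875 F [-0.6  0.5 -0.1]
units x,y,z [-4.07  1.58 -0.21] yaw 0.33
```

```bash
python3 -m inch '[{"x":-0.82,"y":0.32,"z":-0.1,"yaw":0.3},{"x":-0.82,"y":0.32,"z":-0.1,"yaw":0},{"x":-0.82,"y":0.32,"z":-0.1,"yaw":0},{"x":-0.82,"y":0.32,"z":-0.1,"yaw":0},{"x":-0.82,"y":0.32,"z":-0.1,"yaw":0}]' >/dev/null
python3 - <<'E'
from h import *;from plant import r
togo(r,(.5078,-.0066,.235),-20.2)
i=r.camera_info('wrist');p,d=r.capture('wrist');W=cloud(p,d,i['mtx'],i['pose']);z=W[...,2]
cv2.imwrite('pics/w1.png',p[...,::-1])
m=(abs(z-.1665)<.005)&(abs(W[...,0]-.507)<.06)&(abs(W[...,1]+.007)<.06)&(d>0)
rect(m,W,'tab')
q=W[m]*1000
if len(q):print(cv2.minAreaRect(q[:,:2].astype(np.float32)),np.median(q[:,2]))
E
```

```text
t 1.93 tcp [ 0.5046 -0.0058  0.2376] rot [179.3   1.3 -19.9] w 0.0875 F [-0.5 -0.5 -0.4]
units x,y,z [ 0.13 -0.02  0.1 ] yaw 0.07
tab [275, 217, 12, 50, 475] c [516.4  17.3] size [ 6.9 34.2] ang 69.9 z 0.1674
tab [346, 217, 12, 49, 464] c [500.  -28.6] size [ 6.9 33.6] ang 70.0 z 0.1675
((508.0661315917969, -5.589344024658203), (55.59176254272461, 34.165706634521484), 70.038818359375) 167.41914033020294
```

View pics/w1.png

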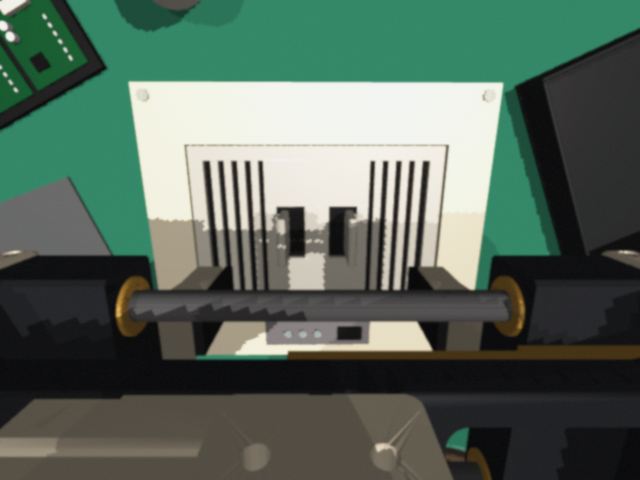

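The wrist view shows both tabs centred between the jaws, at (281,240) and (350,240). They measure (508,-5.7), and the size and height match what was given. Descending.

```bash
python3 -m inch '[{"x":0.15,"y":0,"z":1,"yaw":0},{"x":0,"y":0,"z":1,"yaw":0},{"x":0,"y":0,"z":0.8,"yaw":0}]' >/dev/null
python3 -c "
from h import *;from plant import r
togo(r,(.5082,-.0057,.1555),-20)"
```

```text
t 2.23 tcp [ 0.5043 -0.007   0.1726] rot [179.7   0.8 -19.8] w 0.0878 F [ 0.6  0.8 -0.1]
units x,y,z [ 0.14 -0.11  0.68] yaw 0.04
```

```bash
python3 -m inch '[{"x":0.2,"y":-0.1,"z":0.6,"yaw":0}]' >/dev/null
python3 -c "
from h import *;from plant import r
togo(r,(.5082,-.0057,.1555),-20)"
```

```text
t 2.32 tcp [ 0.5082 -0.0066  0.1562] rot [179.7   0.8 -19.8] w 0.0875 F [-0.6 -0.2  0. ]
units x,y,z [-0.01 -0.03  0.03] yaw 0.04
```

```bash
python3 -m inch '[{"x":0,"y":0,"z":0,"yaw":0},{"x":0,"y":0,"z":0,"yaw":0},{"x":0,"y":0,"z":0,"yaw":0},{"x":0,"y":0,"z":0,"yaw":0},{"x":0,"y":0,"z":0,"yaw":0}]' -1 30; python3 -m inch '[{"x":0,"y":0,"z":0,"yaw":0},{"x":0,"y":0,"z":0,"yaw":0},{"x":0,"y":0,"z":0,"yaw":0}]'
```

```text
time_s: 2.73
tcp_pos: [0.5072, -0.007, 0.1547]
eef_rot: [179.5, 1.1, -19.9]
contact_force: [0.6, -0.1, 0.2]
gripper_width: 0.0596
time_s: 2.98
tcp_pos: [0.5075, -0.0067, 0.1561]
eef_rot: [179.7, 1.0, -19.9]
contact_force: [0.1, -0.6, -2.4]
gripper_width: 0.0399
```

```bash
python3 -m inch '[{"x":0,"y":0,"z":0,"yaw":0},{"x":0,"y":0,"z":0,"yaw":0},{"x":0,"y":0,"z":0,"yaw":0},{"x":0,"y":0,"z":0,"yaw":0}]'
```

```text
time_s: 3.32
tcp_pos: [0.5069, -0.0068, 0.1559]
eef_rot: [179.7, 1.0, -19.9]
contact_force: [-0.0, 0.1, -2.3]
gripper_width: 0.0328
```

```bash
python3 -m inch '[{"x":0,"y":0,"z":-0.3,"yaw":0},{"x":0,"y":0,"z":-0.4,"yaw":0},{"x":0,"y":0,"z":-0.5,"yaw":0},{"x":0,"y":0,"z":-0.5,"yaw":0},{"x":0,"y":0,"z":-0.5,"yaw":0}]'
```

```text
time_s: 3.73
tcp_pos: [0.5062, -0.0073, 0.2128]
eef_rot: [179.4, 1.3, -19.9]
contact_force: [0.3, 0.1, -2.9]
gripper_width: 0.0331
```

```bash
python3 -m inch '[{"x":-0.2,"y":-0.5,"z":-0.1,"yaw":0.5},{"x":-0.4,"y":-0.8,"z":-0.1,"yaw":1},{"x":-0.4,"y":-0.7,"z":-0.1,"yaw":1},{"x":-0.5,"y":-0.7,"z":-0.1,"yaw":1},{"x":-0.5,"y":-0.6,"z":-0.1,"yaw":1}]'
python3 -m inch '[{"x":-0.6,"y":-0.6,"z":-0.1,"yaw":1},{"x":-0.6,"y":-0.6,"z":-0.1,"yaw":1},{"x":-0.7,"y":-0.5,"z":-0.1,"yaw":1},{"x":-0.7,"y":-0.5,"z":-0.1,"yaw":1},{"x":-0.7,"y":-0.4,"z":-0.1,"yaw":1}]' 
python3 -c "
from h import *;from plant import r
togo(r,(.520,.325,.2),-90)"
```

```text
time_s: 4.15
tcp_pos: [0.5012, 0.0899, 0.2349]
eef_rot: [179.5, 0.7, -38.8]
contact_force: [0.7, 0.1, -2.3]
gripper_width: 0.0328
time_s: 4.57
tcp_pos: [0.4924, 0.2002, 0.2547]
eef_rot: [179.6, 0.5, -59.9]
contact_force: [0.6, 0.5, -3.1]
gripper_width: 0.0328
t 4.57 tcp [0.4924 0.2002 0.2547] rot [179.6   0.5 -59.9] w 0.0328 F [ 0.6  0.5 -3.1]
units x,y,z [-3.74 -3.48  2.19] yaw 7.54
```

```bash
python3 -m inch '[{"x":-0.56,"y":-0.5,"z":0.2,"yaw":1},{"x":-0.6,"y":-0.45,"z":0.2,"yaw":1},{"x":-0.63,"y":-0.4,"z":0.2,"yaw":1},{"x":-0.66,"y":-0.34,"z":0.2,"yaw":1},{"x":-0.68,"y":-0.28,"z":0.2,"yaw":1}]'
python3 -m inch '[{"x":-0.7,"y":-0.23,"z":0.2,"yaw":1},{"x":-0.7,"y":-0.18,"z":0.2,"yaw":0.6},{"x":0,"y":0,"z":0,"yaw":0}]' 
python3 -c "
from h import *;from plant import r
togo(r,(.520,.325,.2),-90)"
```

```text
time_s: 4.98
tcp_pos: [0.5096, 0.2983, 0.238]
eef_rot: [179.9, 0.6, -80.8]
contact_force: [0.1, 0.2, -3.2]
gripper_width: 0.0327
time_s: 5.23
tcp_pos: [0.5158, 0.3391, 0.2295]
eef_rot: [179.8, 0.6, -87.7]
contact_force: [0.2, 0.4, -2.8]
gripper_width: 0.0326
t 5.23 tcp [0.5158 0.3391 0.2295] rot [179.8   0.6 -87.7] w 0.0326 F [ 0.2  0.4 -2.8]
units x,y,z [ 0.58 -0.15  1.17] yaw 0.59
```

```bash
python3 -m inch '[{"x":0.3,"y":-0.1,"z":0.9,"yaw":0.5},{"x":0.3,"y":0,"z":1,"yaw":0},{"x":0,"y":0,"z":1,"yaw":0},{"x":0,"y":0,"z":1,"yaw":0},{"x":0,"y":0,"z":1,"yaw":0}]'
python3 -m inch '[{"x":0,"y":0,"z":0.8,"yaw":0},{"x":0,"y":0,"z":0.4,"yaw":0},{"x":0,"y":0,"z":0.1,"yaw":0}]'
python3 -c "
from h import *;from plant import r
togo(r,(.520,.325,.042),-90)"
```

```text
time_s: 5.65
tcp_pos: [0.5232, 0.3299, 0.1143]
eef_rot: [-179.5, 1.2, -89.4]
contact_force: [0.5, 0.6, -3.3]
gripper_width: 0.0329
time_s: 5.9
tcp_pos: [0.5221, 0.3284, 0.0782]
eef_rot: [-179.7, 0.9, -89.4]
contact_force: [-0.7, -0.8, -2.6]
gripper_width: 0.0331
t 5.9 tcp [0.5221 0.3284 0.0782] rot [-179.7    0.9  -89.4] w 0.0331 F [-0.7 -0.8 -2.6]
units x,y,z [0.16 0.09 1.44] yaw 0.16
```

```bash
python3 -m inch '[{"x":0.15,"y":0.1,"z":0.7,"yaw":0},{"x":0,"y":0,"z":0.4,"yaw":0},{"x":0,"y":0,"z":0.1,"yaw":0},{"x":0,"y":0,"z":0.1,"yaw":0}]'
python3 - <<'E'
from h import *;from plant import r
togo(r,(.520,.325,.042),-90)
p,d=r.capture('scene');cv2.imwrite('pics/s2.png',cv2.resize(p[150:350,360:560,::-1],(600,600)))
E
```

```text
time_s: 6.23
tcp_pos: [0.5223, 0.3269, 0.0489]
eef_rot: [-179.5, 1.1, -89.3]
contact_force: [-0.2, 0.1, -1.7]
gripper_width: 0.0327
t 6.23 tcp [0.5223 0.3269 0.0489] rot [-179.5    1.1  -89.3] w 0.0327 F [-0.2  0.1 -1.7]
units x,y,z [0.08 0.1  0.27] yaw 0.19
```

View pics/s2.png

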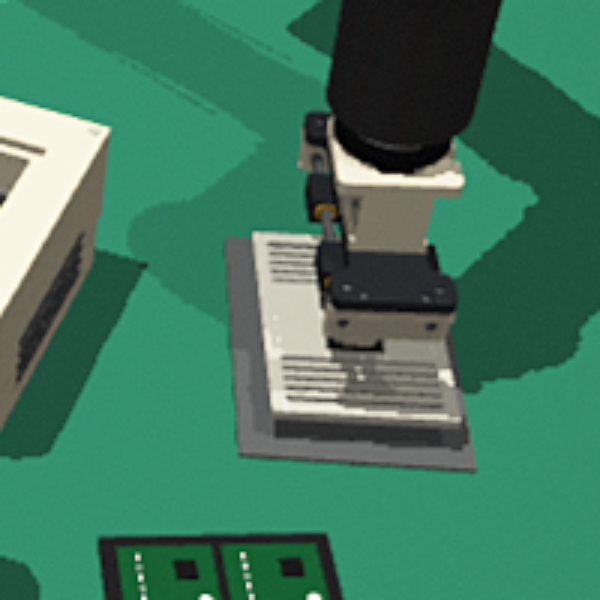

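The cover hangs level, just above the middle of the mat. The last few mm follow.

```bash
python3 -m inch '[{"x":0,"y":0,"z":0.15,"yaw":0},{"x":0,"y":0,"z":0.12,"yaw":0}]'; python3 -m inch '[{"x":0,"y":0,"z":0.12,"yaw":0},{"x":0,"y":0,"z":0.1,"yaw":0}]'
```

```text
time_s: 6.45
tcp_pos: [0.5237, 0.3284, 0.0438]
eef_rot: [-179.3, 1.2, -89.2]
contact_force: [0.6, 0.1, -3.2]
gripper_width: 0.0328
time_s: 6.62
tcp_pos: [0.5245, 0.3288, 0.0411]
eef_rot: [-179.2, 1.2, -89.1]
contact_force: [-12.6, -5.9, 34.1]
gripper_width: 0.0332
```

```bash
python3 -m inch '[{"x":0,"y":0,"z":-0.03,"yaw":0},{"x":0,"y":0,"z":0,"yaw":0}]'; python3 -m inch '[{"x":0,"y":0,"z":0,"yaw":0},{"x":0,"y":0,"z":0,"yaw":0},{"x":0,"y":0,"z":0,"yaw":0},{"x":0,"y":0,"z":0,"yaw":0},{"x":0,"y":0,"z":0,"yaw":0}]' 1
```

```text
time_s: 6.78
tcp_pos: [0.5247, 0.3292, 0.0437]
eef_rot: [-179.1, 1.3, -89.1]
contact_force: [1.6, 0.9, -2.8]
gripper_width: 0.0329
time_s: 7.2
tcp_pos: [0.5252, 0.3297, 0.0436]
eef_rot: [-179.1, 1.3, -89.1]
contact_force: [0.2, 0.5, 0.3]
gripper_width: 0.0605
```

```bash
python3 -m inch '[{"x":0,"y":0,"z":0,"yaw":0},{"x":0,"y":0,"z":0,"yaw":0},{"x":0,"y":0,"z":0,"yaw":0},{"x":0,"y":0,"z":0,"yaw":0}]';python3 -m inch '[{"x":0,"y":0,"z":-0.5,"yaw":0},{"x":0,"y":0,"z":-1,"yaw":0},{"x":0,"y":0,"z":-1,"yaw":0},{"x":0,"y":0,"z":-1,"yaw":0},{"x":0,"y":0,"z":-1,"yaw":0}]'; python3 -m inch '[{"x":0,"y":0,"z":-1,"yaw":0},{"x":0,"y":0,"z":-1,"yaw":0},{"x":0,"y":0,"z":-0.8,"yaw":0}]'
python3 - <<'E'
from h import *;from plant import r
togo(r,(.508,-.006,.235),-20)
i=r.camera_info('scene');p,d=r.capture('scene');W=cloud(p,d,i['mtx'],i['pose']);z=W[...,2]
ok=(W[...,1]>.15)&(W[...,1]<.5)&(W[...,0]>.35)&(W[...,0]<.68)
rect(ok&(abs(z-.026)<.006),W,'cover plate'); rect(ok&(abs(z-.053)<.006),W,'tabs')
i=r.camera_info('side');p,d=r.capture('side');W=cloud(p,d,i['mtx'],i['pose']);z=W[...,2]
ok=(abs(W[...,0]-.508)<.08)&(abs(W[...,1]+.006)<.09)&(d>0)
m=ok&(z>.105)&(z<.123);q=W[m]*1000
if len(q):print('rib',cv2.minAreaRect(q[:,:2].astype(np.float32)),np.median(q[:,2]),len(q))
cv2.imwrite('pics/s3.png',p[...,::-1])
E
```

```text
time_s: 7.53
tcp_pos: [0.526, 0.3304, 0.0441]
eef_rot: [-179.0, 1.4, -89.1]
contact_force: [0.3, -0.1, 0.0]
gripper_width: 0.0854
time_s: 7.95
tcp_pos: [0.5213, 0.3248, 0.1538]
eef_rot: [-179.5, 0.9, -89.1]
contact_force: [0.8, 1.0, -0.1]
gripper_width: 0.0876
time_s: 8.2
tcp_pos: [0.5207, 0.3234, 0.2289]
eef_rot: [-179.4, 0.9, -89.1]
contact_force: [1.0, 1.3, -0.5]
gripper_width: 0.0877
t 8.2 tcp [0.5207 0.3234 0.2289] rot [-179.4    0.9  -89.1] w 0.0877 F [ 1.   1.3 -0.5]
units x,y,z [13.16  0.7  -0.47] yaw -17.28
cover plate [444, 230, 70, 66, 3436] c [524.9 328. ] size [190.8 127.9] ang 0.8 z 0.0264
rib ((514.9813842773438, 7.160621643066406), (165.76548767089844, 114.19369506835938), 70.03952026367188) 112.84910740922139 783
```

View pics/s3.png

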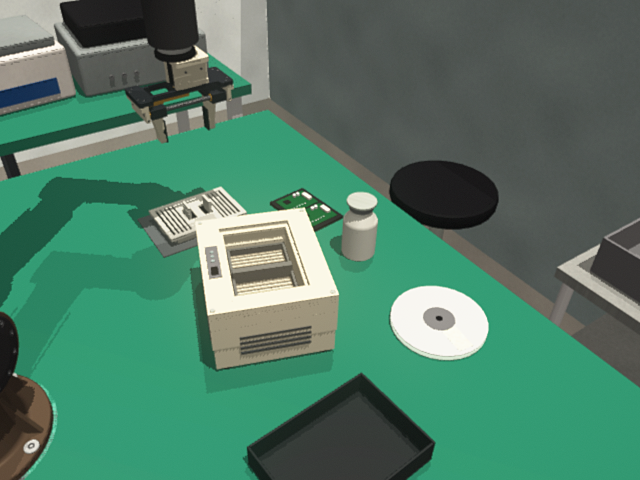

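The cover lies flat on the mat at (197,217), the fingers are clear, and the rib is visible across the well at (260,268). The plate measures z 26.4 mm, 5 mm off centre. Back to the unit.

```bash
python3 -m inch '[{"x":0.7,"y":0,"z":-0.1,"yaw":-0.5},{"x":0.8,"y":0.1,"z":-0.1,"yaw":-1},{"x":0.8,"y":0.15,"z":-0.1,"yaw":-1},{"x":0.75,"y":0.2,"z":0,"yaw":-1},{"x":0.75,"y":0.25,"z":0,"yaw":-1}]' >/dev/null
python3 -m inch '[{"x":0.7,"y":0.3,"z":0,"yaw":-1},{"x":0.7,"y":0.4,"z":0,"yaw":-1},{"x":0.6,"y":0.4,"z":0,"yaw":-1},{"x":0.6,"y":0.5,"z":0,"yaw":-1},{"x":0.6,"y":0.5,"z":0,"yaw":-1}]' >/dev/null
python3 -m inch '[{"x":0.5,"y":0.5,"z":0,"yaw":-1},{"x":0.5,"y":0.6,"z":0,"yaw":-1},{"x":0.4,"y":0.6,"z":0,"yaw":-1},{"x":0.3,"y":0.6,"z":0,"yaw":-1}]' 0 >/dev/null
python3 -c "
from h import *;from plant import r
togo(r,(.508,-.006,.235),-20)"
```

```text
t 9.47 tcp [0.4965 0.051  0.2294] rot [-1.785e+02  1.000e-01 -3.240e+01] w 0.0666 F [-0.1  0.4 -1.1]
units x,y,z [ 1.61  1.67 -0.27] yaw -3.1
```

```bash
python3 -m inch '[{"x":0.5,"y":0.6,"z":-0.1,"yaw":-1},{"x":0.4,"y":0.6,"z":-0.1,"yaw":-1},{"x":0.3,"y":0.6,"z":-0.1,"yaw":-1},{"x":0.1,"y":0.1,"z":0,"yaw":0}]' 0 >/dev/null
python3 - <<'E'
from h import *;from plant import r
togo(r,(.508,-.006,.235),-20)
i=r.camera_info('wrist');p,d=r.capture('wrist');W=cloud(p,d,i['mtx'],i['pose']);z=W[...,2]
ok=(abs(W[...,0]-.508)<.07)&(abs(W[...,1]+.006)<.07)&(d>0)
rect(ok&(abs(z-.115)<.005),W,'rib')
cv2.imwrite('pics/w4.png',p[...,::-1])
E
```

```text
t 9.8 tcp [ 0.5008 -0.0111  0.2347] rot [-178.6   -0.2  -19.6] w 0.0452 F [-0.3 -1.2  0.1]
units x,y,z [ 0.2  -0.29 -0.01] yaw 0.1
rib [308, 160, 16, 128, 1837] c [507.   -6.4] size [ 12.  106.8] ang 69.9 z 0.1145
```

View pics/w4.png

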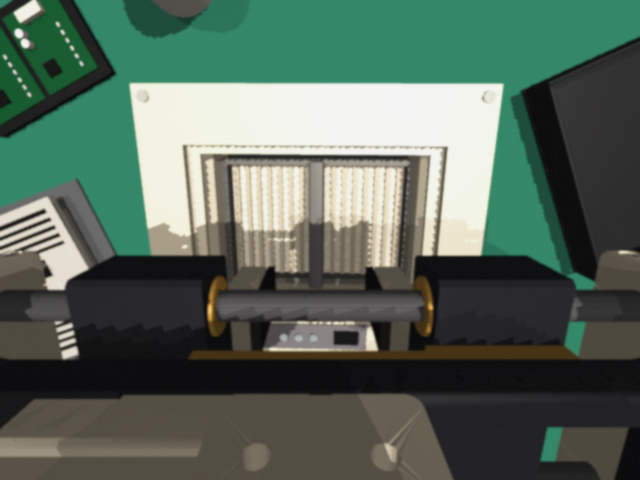

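The rib is centred between the fingers at column 316. It measures 12 x 107 mm, z 114.5 mm, centred at (507,-6.4). Descending.

```bash
python3 -m inch '[{"x":0.2,"y":-0.2,"z":0.5,"yaw":0.1},{"x":0,"y":0,"z":1,"yaw":0},{"x":0,"y":0,"z":0.9,"yaw":0},{"x":0,"y":0,"z":0.5,"yaw":0}]' >/dev/null
python3 -c "
from h import *;from plant import r
togo(r,(.507,-.0064,.103),-20)"
```

```text
t 10.18 tcp [ 0.5112 -0.0046  0.1627] rot [-178.3   -0.6  -20.9] w 0.0435 F [-0.6  0.6  0.4]
units x,y,z [-0.16  0.2   2.38] yaw -0.21
```

```bash
python3 -m inch '[{"x":-0.16,"y":0.2,"z":0.8,"yaw":-0.2},{"x":0,"y":0,"z":0.8,"yaw":0},{"x":0,"y":0,"z":0.3,"yaw":0}]' >/dev/null
python3 -c "
from h import *;from plant import r
togo(r,(.507,-.0064,.103),-20)"
```

```text
t 10.43 tcp [ 0.5058 -0.0049  0.1112] rot [-178.3   -0.5  -20.3] w 0.044 F [-0.2  0.   1. ]
units x,y,z [0.06 0.05 0.33] yaw -0.08
```

```bash
python3 -m inch '[{"x":0.06,"y":0.05,"z":0.25,"yaw":0}]'; python3 -m inch '[{"x":0,"y":0,"z":0,"yaw":0},{"x":0,"y":0,"z":0,"yaw":0},{"x":0,"y":0,"z":0,"yaw":0},{"x":0,"y":0,"z":0,"yaw":0},{"x":0,"y":0,"z":0,"yaw":0}]' -1 30; python3 -m inch '[{"x":0,"y":0,"z":0,"yaw":0},{"x":0,"y":0,"z":0,"yaw":0},{"x":0,"y":0,"z":0,"yaw":0}]'
```

```text
time_s: 10.52
tcp_pos: [0.5065, -0.006, 0.104]
eef_rot: [-178.3, -0.4, -20.4]
contact_force: [-0.9, -0.8, 0.8]
gripper_width: 0.0436
time_s: 10.93
tcp_pos: [0.5079, -0.005, 0.1053]
eef_rot: [-178.3, -0.5, -20.5]
contact_force: [-0.3, 0.4, -0.4]
gripper_width: 0.0161
time_s: 11.18
tcp_pos: [0.508, -0.0054, 0.1066]
eef_rot: [-178.3, -0.6, -20.5]
contact_force: [-0.5, -1.1, -1.3]
gripper_width: 0.0117
```

```bash
python3 -c "
from h import *;from plant import r
togo(r,(.508,-.0054,.2116),-20.5)"
python3 -m inch '[{"x":0,"y":-0.01,"z":-0.4,"yaw":0},{"x":0,"y":-0.01,"z":-0.5,"yaw":0}]';python3 -c "
from h import *;from plant import r
togo(r,(.508,-.0054,.2116),-20.5)"
```

```text
t 11.18 tcp [ 0.508  -0.0054  0.1066] rot [-178.3   -0.6  -20.5] w 0.0117 F [-0.5 -1.1 -1.3]
units x,y,z [ 0.04 -0.13 -4.2 ] yaw 0.01
time_s: 11.35
tcp_pos: [0.5058, -0.0059, 0.1277]
eef_rot: [-178.4, -0.3, -20.5]
contact_force: [0.0, 0.1, -2.5]
gripper_width: 0.012
t 11.35 tcp [ 0.5058 -0.0059  0.1277] rot [-178.4   -0.3  -20.5] w 0.012 F [ 0.   0.1 -2.5]
units x,y,z [ 0.1  -0.14 -3.35] yaw -0.01
```

```bash
python3 -m inch '[{"x":0.08,"y":-0.03,"z":-0.7,"yaw":0},{"x":0.02,"y":-0.03,"z":-0.8,"yaw":0},{"x":0.02,"y":-0.03,"z":-0.8,"yaw":0},{"x":0.02,"y":-0.03,"z":-0.7,"yaw":0},{"x":0,"y":0,"z":-0.4,"yaw":0}]';python3 -c "
from h import *;from plant import r
togo(r,(.448,-.3356,.22),-85.3)"
```

```text
time_s: 11.77
tcp_pos: [0.5071, -0.0063, 0.2184]
eef_rot: [-178.4, -0.1, -20.6]
contact_force: [0.7, 0.3, -3.6]
gripper_width: 0.0119
t 11.77 tcp [ 0.5071 -0.0063  0.2184] rot [-1.784e+02 -1.000e-01 -2.060e+01] w 0.0119 F [ 0.7  0.3 -3.6]
units x,y,z [ 2.42 13.16 -0.42] yaw 16.18
```

```bash
python3 -m inch '[{"x":0.1,"y":0.5,"z":-0.1,"yaw":0.5},{"x":0.2,"y":0.8,"z":-0.1,"yaw":1},{"x":0.25,"y":0.8,"z":0,"yaw":1},{"x":0.3,"y":0.75,"z":0,"yaw":1},{"x":0.36,"y":0.73,"z":0,"yaw":1}]' >/dev/null
python3 -m inch '[{"x":0.42,"y":0.71,"z":0,"yaw":1},{"x":0.46,"y":0.68,"z":0,"yaw":1},{"x":0.5,"y":0.65,"z":0,"yaw":1},{"x":0.55,"y":0.6,"z":0,"yaw":1},{"x":0.6,"y":0.57,"z":0,"yaw":1}]'
python3 -c "
from h import *;from plant import r
togo(r,(.448,-.3356,.2),-85.3)"
```

```text
time_s: 12.6
tcp_pos: [0.471, -0.2083, 0.2228]
eef_rot: [-178.3, 1.0, -60.6]
contact_force: [0.9, 0.4, -3.2]
gripper_width: 0.0115
t 12.6 tcp [ 0.471  -0.2083  0.2228] rot [-178.3    1.   -60.6] w 0.0115 F [ 0.9  0.4 -3.2]
units x,y,z [4.   3.32 0.74] yaw 6.17
```

```bash
python3 -m inch '[{"x":0.68,"y":0.53,"z":0.1,"yaw":1},{"x":0.7,"y":0.48,"z":0.1,"yaw":1},{"x":0.72,"y":0.43,"z":0.1,"yaw":1},{"x":0.75,"y":0.38,"z":0.1,"yaw":1},{"x":0.7,"y":0.3,"z":0.1,"yaw":1}]' >/dev/null
python3 -m inch '[{"x":0.4,"y":0.15,"z":0.1,"yaw":0.8},{"x":0,"y":0,"z":0,"yaw":0}]' >/dev/null
python3 - <<'E'
from h import *;from plant import r
togo(r,(.448,-.3356,.2),-85.3)
i=r.camera_info('side');p,d=r.capture('side');cv2.imwrite('pics/s5.png',p[...,::-1])
E
```

```text
t 13.18 tcp [ 0.4436 -0.3305  0.202 ] rot [-179.1    1.9  -86. ] w 0.012 F [ 1.  -0.7 -2.5]
units x,y,z [ 0.22 -0.16  0.08] yaw -0.19
```

View pics/s5.png

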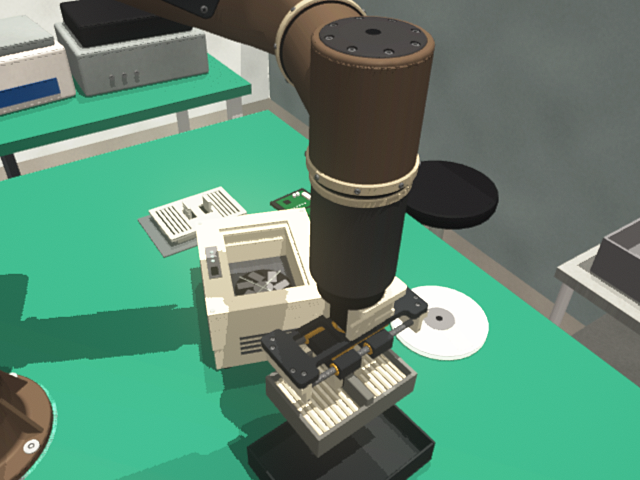

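The filter hangs level over the tray, aligned with it at (345,400). Lowering.

```bash
python3 -m inch '[{"x":0.2,"y":-0.15,"z":0.6,"yaw":-0.2},{"x":0,"y":0,"z":0.9,"yaw":0},{"x":0,"y":0,"z":0.9,"yaw":0},{"x":0,"y":0,"z":0.9,"yaw":0}]' >/dev/null
python3 -c "
from h import *;from plant import r
togo(r,(.448,-.3356,.0486),-85.3)"
```

```text
t 13.57 tcp [ 0.452  -0.3332  0.1238] rot [-178.4    1.6  -84.8] w 0.0119 F [ 0.5 -0.7 -3.3]
units x,y,z [0.16 0.25 3.  ] yaw 0.12
```

```bash
python3 -m inch '[{"x":0.1,"y":0.2,"z":0.9,"yaw":0.1},{"x":0,"y":0,"z":0.7,"yaw":0},{"x":0,"y":0,"z":0.5,"yaw":0},{"x":0,"y":0,"z":0.3,"yaw":0}]' >/dev/null
python3 -c "
from h import *;from plant import r
togo(r,(.448,-.3356,.0486),-85.3)"
```

```text
t 13.9 tcp [ 0.4469 -0.3312  0.0591] rot [-178.6    1.7  -85. ] w 0.0115 F [ 0.2  0.8 -2.5]
units x,y,z [ 0.19 -0.02  0.41] yaw 0.09
```

```bash
python3 -m inch '[{"x":0.1,"y":0,"z":0.2,"yaw":0},{"x":0,"y":0,"z":0.1,"yaw":0}]'; python3 -m inch '[{"x":0,"y":0,"z":0.1,"yaw":0}]'
```

```text
time_s: 14.07
tcp_pos: [0.4471, -0.3326, 0.0505]
eef_rot: [-178.6, 1.8, -84.8]
contact_force: [0.3, 1.4, -0.8]
gripper_width: 0.0118
time_s: 14.15
tcp_pos: [0.4482, -0.3327, 0.0487]
eef_rot: [-178.6, 1.7, -84.8]
contact_force: [0.9, 5.1, 6.8]
gripper_width: 0.0121
```

Contact, so release.

```bash
python3 -m inch '[{"x":0,"y":0,"z":0,"yaw":0},{"x":0,"y":0,"z":0,"yaw":0},{"x":0,"y":0,"z":0,"yaw":0},{"x":0,"y":0,"z":0,"yaw":0}]' 0; python3 -m inch '[{"x":0,"y":0,"z":0,"yaw":0}]'
python3 -m inch '[{"x":0,"y":0,"z":-0.4,"yaw":0},{"x":0,"y":0,"z":-0.8,"yaw":0},{"x":0,"y":0,"z":-1,"yaw":0},{"x":0,"y":0,"z":-1,"yaw":0},{"x":0,"y":0,"z":-1,"yaw":0}]'
python3 -m inch '[{"x":0,"y":0,"z":-1,"yaw":0},{"x":0,"y":0,"z":-1,"yaw":0},{"x":-1,"y":0,"z":0,"yaw":0},{"x":-1,"y":0,"z":0,"yaw":0},{"x":-1,"y":0,"z":0,"yaw":0}]' >/dev/null;python3 -m inch '[{"x":-1,"y":0,"z":0,"yaw":0},{"x":-1,"y":0,"z":0,"yaw":0},{"x":-1,"y":0,"z":0,"yaw":0},{"x":0,"y":0,"z":0,"yaw":0}]'
python3 - <<'E'
from h import *;from plant import r
for n in('scene','side'):
    i=r.camera_info(n);p,d=r.capture(n);W=cloud(p,d,i['mtx'],i['pose']);z=W[...,2]
    ok=(abs(W[...,0]-.448)<.1)&(abs(W[...,1]+.335)<.08)&(d>0)
    rect(ok&(abs(z-.057)<.005),W,n+' rib'); rect(ok&(abs(z-.029)<.006),W,n+' pleats/frame')
    ok=(W[...,1]>.15)&(W[...,1]<.5)&(W[...,0]>.35)&(W[...,0]<.68)&(d>0)
    rect(ok&(abs(z-.026)<.006),W,n+' cover')
    cv2.imwrite(f'pics/end_{n}.png',p[...,::-1])
E
```

```text
time_s: 14.48
tcp_pos: [0.4507, -0.3337, 0.0518]
eef_rot: [-178.3, 1.5, -84.7]
contact_force: [1.0, -0.3, 1.5]
gripper_width: 0.033
time_s: 14.57
tcp_pos: [0.451, -0.3339, 0.0524]
eef_rot: [-178.2, 1.5, -84.7]
contact_force: [0.0, -0.7, 0.3]
gripper_width: 0.0395
time_s: 14.98
tcp_pos: [0.4443, -0.336, 0.1587]
eef_rot: [-178.7, 1.8, -84.7]
contact_force: [0.3, -0.8, 0.0]
gripper_width: 0.0439
time_s: 15.73
tcp_pos: [0.4301, -0.187, 0.232]
eef_rot: [-177.7, 1.2, -85.0]
contact_force: [0.3, 0.1, 0.1]
gripper_width: 0.0437
scene rib [159, 208, 48, 6, 220] c [ 448.4 -332.1] size [ 18.4 108.1] ang 4.8 z 0.0569
scene pleats/frame [157, 217, 47, 19, 754] c [ 478.7 -333.5] size [62.  97.7] ang 3.3 z 0.0291
scene pleats/frame [166, 194, 43, 14, 489] c [ 388.4 -340.1] size [44.9 97.1] ang 4.0 z 0.0294
scene cover [444, 230, 70, 66, 3420] c [525.2 327.9] size [187. 128.] ang 0.9 z 0.0265
side rib [315, 411, 54, 59, 633] c [ 448.  -332.4] size [ 13.5 108. ] ang 4.5 z 0.0564
side pleats/frame [280, 424, 79, 56, 2465] c [ 410.7 -331.8] size [67.1 97.8] ang 4.3 z 0.0274
side pleats/frame [327, 398, 73, 67, 2282] c [ 495.5 -325. ] size [59.5 97. ] ang 5.4 z 0.0276
side cover [149, 187, 94, 55, 2150] c [525.6 327.7] size [183.3 136.7] ang 0.5 z 0.0244
```

View pics/end_scene.png

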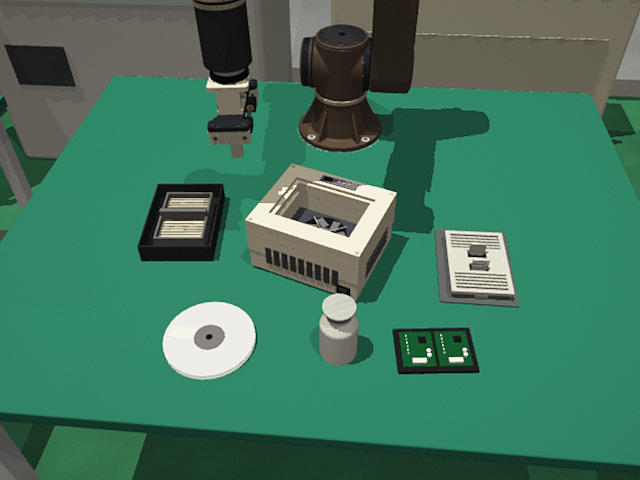

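The end view shows the filter flat in the tray (182,217) and the cover flat on the mat (478,265). The reel, bottle and pallet are at their starting pixels, and the gripper is clear. Handing in.

```bash
python3 -c "
from plant import r
print(r.close_job())"
```

```text
the job is handed in; nothing more can be done
None
```

I unclipped the cover by squeezing both tabs and laid it on the mat. I then lifted the filter out by its rib, set it on the tray floor, backed the arm away and handed in at about 16 s.

- **Cover:** the fingers stopped at about 33 mm on the tabs (34 mm is fully in) while the cover was still seated. At the end it lies flat and tabs up, about 6 mm from the mat's centre. Its plate top is at 24 to 26 mm (26 mm expected).
- **Filter:** it lies flat with the rib up, about 3 mm from the tray's centre and aligned with it. Its rib top is at 56 to 57 mm (57 mm expected).
- **Bystanders and arm:** the reel, bottle and pallet look unmoved in the last picture. The gripper is clear and the contact force is near zero.

**Rough spots:**
- Setting the cover down briefly pressed with about 34 N up (36 N in all). I then backed off about 2 mm before opening the fingers.
- The tool drifted up to about 2° out of level. Both parts still measured flat afterwards.

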